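Start the captive knob bolt in its boss by feel

ROBOT

A 6-joint arm with a two-finger parallel gripper is mounted at the origin on the work surface. World frame = base frame: x ahead of the robot, y to its left, z up, the work surface at z = 0. Lengths are in m, angles in rad, forces in N, time in s.
With the tool pointing down it reaches from about 0.325 to 0.775 m from the base axis. Payload 9.3 kg.
Tool frame: the origin (TCP) lies between the finger pads; the fingertips stand 17 mm ahead of it and the grasp point (between the pads) lies 2 mm behind it; z points along the fingers, y is the line along which they close (so a half turn about z gives the same grasp; the last joint's range is limited). The gripper opens to 85 mm and grips with 20 to 120 N. Pads are 22 mm wide; open, the fingers measure 114 mm over their backs; the gripper's body (76 mm by 85 mm) begins 54 mm behind the grasp point. The pads swing forward as they close: fully open they stand 13 mm farther back than shut.
Start: joints at [-1.278, 0.259, 0.021, 1.334, 0, 1.418], TCP at [0.237, -0.496, 0.248] pointing down, gripper open.
Joint ranges: [-3.04, 3.04], [-0.91, 1.82], [-1.04, 1.36], [-1.92, 1.95], [-1.52, 1.45], [-3.14, 3.14]. Speed limits (rad/s): [2.22, 2.22, 2.79, 3.14, 3.14, 3.14].

INTERFACE

Orientations are given as a unit quaternion [x, y, z, w].
In Python, from rig import manip, jaws, solve_ik, read_state, eyes, sign_off gives the robot as it stands. Calls block until the motion is done:
- manip.move_pose(position, orientation): joint-space move of the TCP to a pose.
- manip.move_l(position, speed=0.15, rot=None, stop_force=None): straight line of the TCP; rot=None keeps the orientation; speed is the mean speed in m/s. With stop_force (N) it stops when the force on the tool has changed by that much, and returns True; else False.
- manip.movej(angles): joint-space move.
- jaws.command_gripper(opening, f_grip=None): finger opening in m; f_grip is the grip in N (None keeps the last); returns when the fingers have stopped.
- manip.dwell(seconds).
- solve_ik(position, orientation): joint angles nearest the present ones, or None.
- read_state(): the state.
- eyes.get_image(name): name is "side" or "top"; returns a dict with "pixels" (480x640x3 uint8, red, green, blue), "vertical_fov" (degrees; the focal length in pixels is half the picture's height over the tangent of half this angle, whatever the lens; pixels are square), "cx", "cy" (the principal point, pixels), "rvec" (rotation vector, rad) and "tvec" (3), from world to camera coordinates, as OpenCV has them. Camera axes: x right, y down, z forward; pixel columns grow to the right and rows downward; lengths in m; the calibration is good to about 2 mm. A picture is of the moment at which its call begins. There is no depth.
A pose or a line that the arm cannot do raises manip.PlanningError and nothing moves.
- sign_off(): hands the job in; it is judged then, once.
The state is a dict: "time": time; "joint_positions": joint angles; "qvel": joint speeds; "effort": joint torques, N m; "ee_pos": TCP position; "orientation": TCP orientation; "force": force on the tool from outside, world axes, zero at the start; "ft_torque": the same for the moment, N m; "gripper_width": finger opening in m; "grasp_force": force on a finger pad.
Only numpy, scipy, OpenCV 4.12 (cv2) and the standard library are available. Lean on these libraries where they do the work, as an engineer would, in place of code of your own. Each camera call takes 0.05 s, during which the arm holds its last target. There are 200 camera calls.

TASK

Grip the black knob bolt on the jig and press it down lightly until it stops on the thread of the brass boss; then turn it backward (counter-clockwise seen from above) under light pressure until you feel it drop off the end of the thread, and turn it forward (clockwise) one full turn from there so that it is started. Finish while still holding the knob still in the gripper; do not force the thread, and leave the other things on the bench alone.

Things in the scene. Friction and masses are not known exactly. Their poses are not given: they have to be found in the camera images.
- jig: glue-up jig bolted down: plywood board 350 x 210 x 18 mm, a curved mahogany end piece (44 mm thick) under a red toggle clamp, a 36 mm wide steel strap (top 68 mm above the bench) carrying the knob bolt. Origin on the bolt's axis at bench level; x along the strap towards the mahogany (from 65 mm) and clamp, z up. Within 120 mm of the axis only the bolt rises above 95 mm.
- boss: brass boss, 48 mm across, 30 mm tall, fixed under the strap below the bolt; origin on its axis at its foot, 18 mm above the bench. Inside is a right-hand thread of 6 mm pitch; where it begins cannot be seen (its yaw is of no use). Past the drop the bolt draws down 6 mm a turn clockwise; the gripper must follow it. The thread carries the bolt when let go, so it may be regripped.
- knob: the bolt: black round knob 40 mm across, 24 mm high, yellow stripe on top, upright shank through the strap. It slides up and down (an o-ring holds it at any height against 2.5 N) and turns; it cannot tilt or come out. Origin on its axis 134 mm below the knob's top. The stripe bears no known relation to the thread. Turned clockwise before the drop it jams within 1 to 3 rad.
- knob_top (a point): centre of the knob's top; grip below it from above, any yaw, 20 to 40 N. Height over the bench: 126-134 mm at the start; 117-120 when pressed onto the thread's end; turned counter-clockwise it rises up to 2 mm, then 0.4 to 1.9 rad from the start it falls off the end and under a light push (over 2.5 N) goes down to about 114; one turn clockwise from there: 108. Lowest 103.
- sander: yellow battery sander with a red push button on top, 130 x 90 x 121 mm, standing on its pad, origin under its centre
- spade_bit: steel spade bit lying flat, 155 mm long, origin on the mat near its middle
- tape_measure: green plastic tape measure, 72 x 34 x 66 mm, origin under its centre
- bracket_a: grey steel corner bracket, legs 60 mm, 18 mm wide, one leg flat on the mat, origin under its corner
- bracket_b: a second such grey steel corner bracket
- glue: white glue bottle with orange cap, 56 mm across, 140 mm tall, origin under its centre
- offcut: mahogany offcut, 110 x 35 x 30 mm, origin under its centre

How it is judged:
On the way, in this order (a step that is already met when the one before it is completed fails the run):
1. the bolt is pressed down onto the thread's end, not yet dropped (z of knob_top in the frame of jig between 0.1163 and 0.1206 m), for 0.1 s.
2. the bolt has dropped off the thread's end (z of knob_top in the frame of jig below 0.1151 m), for 0.1 s.
At the end, for the whole second after the job is handed in: The bolt is one turn (about two thirds to one and a third) into the thread past the drop: the knob's top 105.8 to 110.2 mm above the bench; the knob is at rest and gripped by the fingers with more than 3 N; the bystanders are within 30 mm of their starts (z of knob_top in the frame of jig between 0.1058 and 0.1102 m and contact force between the fingers and knob above 3 N and angular speed of knob below 0.4 rad/s and linear speed of knob below 0.01 m/s and distance of each of sander, spade_bit, tape_measure, bracket_a, bracket_b, glue, offcut from where it was at the start of the episode below 0.03 m); the arm keeps its last pose, push and grip.
It fails at once if the bolt is forced against the thread with more than 60 N (contact force between knob and boss above 60 N).
It fails at once if a bystander is pushed more than 30 mm (distance of any of sander, spade_bit, tape_measure, bracket_a, bracket_b, glue, offcut from where it was at the start of the episode above 0.03 m).
It also fails if it takes over 72 s, if anything falls off the work surface, if the arm or the gripper's body presses on something with over 40 N, if the wrist force passes 120 N, or if a joint passes its speed limit or range.

## Working session

There is one attempt and no reset: what is moved stays moved. The work goes in short steps, each a Python script; the robot and the scene stay as the last script left them, time stands still between calls to the robot, and variables do not carry over. Pictures are saved under pics/ and viewed, at most 10 in all, crops included, and the job is handed in when it is done.

```bash
mkdir -p pics; ls
python3 - <<'E'
from rig import *
import cv2
for n in("side","top"):
    d=eyes.get_image(n); cv2.imwrite(f"pics/{n}0.png",d["pixels"][:,:,::-1]); print(n,{k:d[k] for k in d if k!="pixels"})
print(read_state())
E
```

```text
pics
side {'vertical_fov': 43.97183292748304, 'cx': 322.1685077068728, 'cy': 242.73791016735927, 'rvec': array([ 0.84367107, -2.6082227 ,  1.00439537]), 'tvec': array([0.39355351, 0.30122503, 1.20931292])}
top {'vertical_fov': 45.32183328279827, 'cx': 319.108298400653, 'cy': 238.2696061666535, 'rvec': array([ 2.14380594, -2.15329679,  0.15939495]), 'tvec': array([-0.04516342,  0.52972143,  1.75139897])}
{'time': 0.1, 'joint_positions': array([-1.27757361e+00,  2.59138085e-01,  2.08500949e-02,  1.33365824e+00,
       -4.81755548e-06,  1.41819622e+00]), 'qvel': array([-3.92042424e-04, -1.01142195e-03,  2.89314299e-03, -6.50633435e-04,
        1.91705333e-03, -9.64521386e-05]), 'effort': array([ 6.43408246e-03, -5.56689727e+01,  3.45073164e+01,  1.14860196e-02,
       -2.80403378e-05, -1.99629727e-05]), 'ee_pos': array([ 0.23709333, -0.49604019,  0.2477303 ]), 'orientation': array([ 9.75257797e-01,  2.21069897e-01, -4.27951699e-05, -5.73362451e-04]), 'force': array([0.59505167, 0.26841286, 0.05322027]), 'ft_torque': array([-0.00937934,  0.04584577,  0.02356384]), 'grasp_force': 0.0, 'gripper_width': 0.08524884640397443}
```

View pics/top0.png

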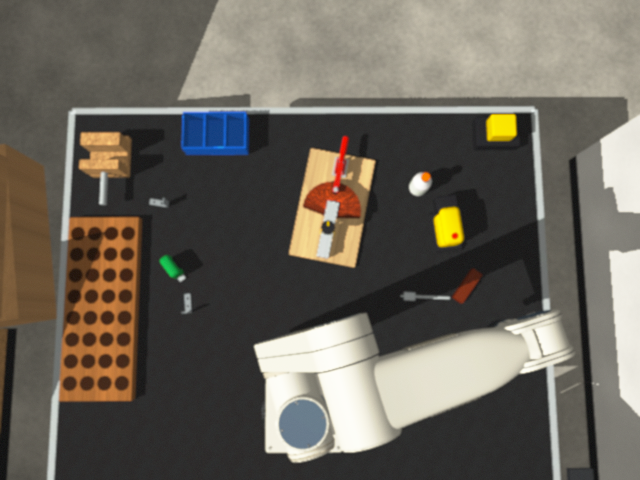

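View pics/side0.png

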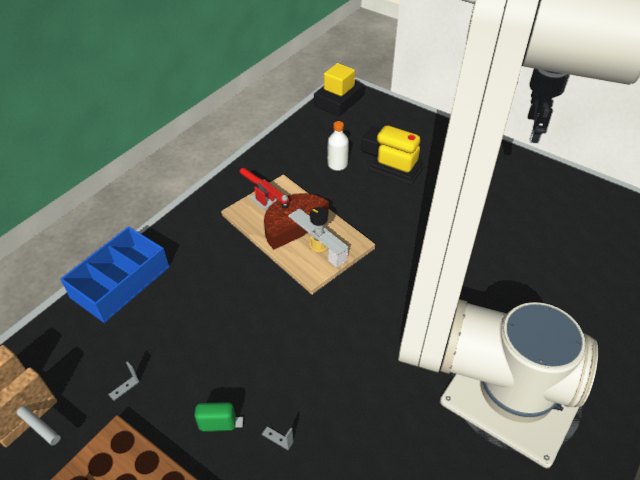

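The knob is at about (327,227) in the top view and (319,215) in the side view. The strap runs up and slightly right in the top picture. Next I segment the knob and triangulate it.

```bash
cat > h.py <<'E'
from rig import *
import cv2, numpy as np
from scipy.spatial.transform import Rotation as R
def cam(d):
    f=240/np.tan(np.radians(d["vertical_fov"]/2)); K=np.array([[f,0,d["cx"]],[0,f,d["cy"]],[0,0,1]])
    M=cv2.Rodrigues(d["rvec"])[0]; return K,M,np.asarray(d["tvec"])
def plane(d,uv,z):
    K,M,t=cam(d); c=-M.T@t; r=M.T@np.linalg.inv(K)@np.array([*uv,1.]); return c+r*(z-c[2])/r[2]
def tri(a,ua,b,ub):
    P=[np.c_[k@m,k@t] for k,m,t in (cam(a),cam(b))]
    X=cv2.triangulatePoints(P[0],P[1],np.array(ua,float),np.array(ub,float))[:,0]; return X[:3]/X[3]
E
python3 - <<'E'
from h import *
D={n:eyes.get_image(n) for n in("side","top")}
box={"side":(300,195,340,232),"top":(312,212,344,244)}
Y={}
for n,(a,b,c,e) in box.items():
    p=D[n]["pixels"][b:e,a:c].astype(int); hsv=cv2.cvtColor(p.astype(np.uint8),cv2.COLOR_RGB2HSV)
    dark=(p.max(2)<55).astype(np.uint8); yel=((hsv[...,0]>18)&(hsv[...,0]<35)&(hsv[...,1]>120)&(hsv[...,2]>60))
    for nm,m in(("dark",dark),("yel",yel.astype(np.uint8))):
        k,l,s,ct=cv2.connectedComponentsWithStats(m)
        for i in range(1,k):
            if s[i,4]>4: print(n,nm,s[i]+[a,b,0,0,0],ct[i]+[a,b])
    cv2.imwrite(f"pics/c_{n}.png",cv2.resize(D[n]["pixels"][b-15:e+15,a-15:c+15,::-1],None,fx=8,fy=8,interpolation=0))
i=[cv2.imread(f"pics/c_{n}.png") for n in box]; h=min(x.shape[0] for x in i)
cv2.imwrite("pics/c.png",cv2.resize(np.hstack([x[:h] for x in i]),None,fx=.7,fy=.7))
E
```

```text
side dark [310 195  30  30 488] [325.71721311 209.44672131]
side yel [312 209   6   4  16] [314.5 210.5]
top dark [323 224  10   9  55] [327.69090909 228.27272727]
top yel [326 221   4   6  20] [327.5 223.5]
top yel [319 228   4   6  13] [320.15384615 230.38461538]
top yel [334 231   2   7  11] [334.36363636 233.45454545]
```

View pics/c.png

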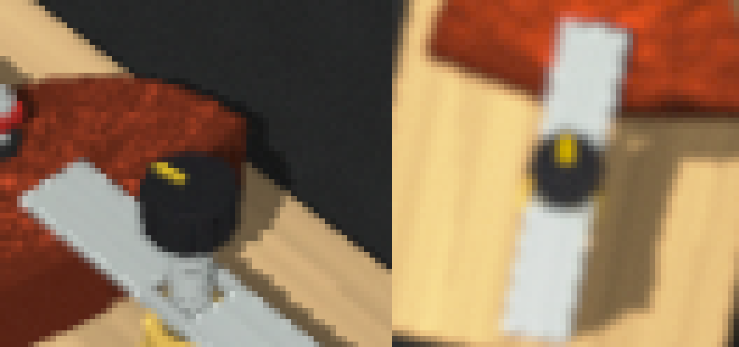

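The crop shows the knob's top-face centre at about (318.9,212.3) in the side view and (328.2,227.0) in the top view. Next I triangulate that and take the strap direction from the top view.

Run:
```python
from h import *
D={n:eyes.get_image(n) for n in("side","top")}
s,t=(318.9,212.3),(328.2,227.0)
X=tri(D["side"],s,D["top"],t); print("tri",X)
for z in(.126,.13,.134): print(z,plane(D["side"],s,z),plane(D["top"],t,z))
# strap ends in top view
A=plane(D["top"],(297+(600-392)/5.6,197+22/5.6),.068);B=plane(D["top"],(297+(540-392)/5.6,197+335/5.6),.068)
print(A,B,"strap yaw",np.arctan2(*(A-B)[1::-1]))
# IK over yaw
for yaw in np.arange(-np.pi,np.pi,.4):
    q=solve_ik([X[0],X[1],.2],R.from_euler('ZX',[yaw,np.pi]).as_quat()); print(round(yaw,2),None if q is None else np.round(q,2))
```

```text
tri [ 0.54912929 -0.07437753  0.13149475]
0.126 [ 0.55194655 -0.07898588  0.126     ] [ 0.55048292 -0.07425427  0.126     ]
0.13 [ 0.54957193 -0.07575625  0.13      ] [ 0.54982282 -0.074172    0.13      ]
0.134 [ 0.5471973  -0.07252662  0.134     ] [ 0.54916271 -0.07408973  0.134     ]
[ 0.64162974 -0.0943835   0.068     ] [ 0.46803686 -0.06026695  0.068     ] strap yaw -0.19405870948793902
-3.14 [-0.29  0.28 -0.07  1.22  0.   -0.29]
-2.74 [-0.29  0.28 -0.07  1.22  0.   -0.69]
-2.34 [-0.29  0.28 -0.07  1.22  0.   -1.09]
-1.94 [-0.29  0.28 -0.07  1.22  0.   -1.49]
-1.54 [-0.29  0.28 -0.07  1.22  0.   -1.89]
-1.14 [-0.29  0.28 -0.07  1.22  0.   -2.29]
-0.74 [-0.29  0.28 -0.07  1.22  0.   -2.69]
-0.34 [-0.29  0.28 -0.07  1.22  0.   -3.09]
0.06 [-0.29  0.28 -0.07  1.22  0.    2.8 ]
0.46 [-0.29  0.28 -0.07  1.22  0.    2.4 ]
0.86 [-0.29  0.28 -0.07  1.22  0.    2.  ]
1.26 [-0.29  0.28 -0.07  1.22  0.    1.6 ]
1.66 [-0.29  0.28 -0.07  1.22  0.    1.2 ]
2.06 [-0.29  0.28 -0.07  1.22  0.    0.8 ]
2.46 [-0.29  0.28 -0.07  1.22  0.    0.4 ]
2.86 [-0.29  0.28 -0.07  1.22  0.   -0.  ]
```

```bash
cat >> h.py <<'E'
def quat(q6,off): return R.from_euler('ZX',[off-q6,np.pi]).as_quat()
def st(tag=""):
    s=read_state(); print(tag,"t%.2f"%s["time"],"p",np.round(s["ee_pos"]*1000,1),"q6 %.3f"%s["joint_positions"][5],"F",np.round(s["force"],1),"Tz %.2f"%s["ft_torque"][2],"w %.1f g %.1f"%(s["gripper_width"]*1000,s["grasp_force"])); return s
E
python3 - <<'E'
from h import *
off=2.86; k=[.5495,-.0745]
manip.move_pose([*k,.20],quat(-1.0,off)); st("above")
jaws.command_gripper(.06,30)
manip.move_l([*k,.117],speed=.08,stop_force=6); st("down")
jaws.command_gripper(.03,30); s=st("grip")
d=eyes.get_image("side"); cv2.imwrite("pics/g.png",cv2.resize(d["pixels"][140:270,240:410,::-1],None,fx=4,fy=4))
print(R.from_quat(s["orientation"]).as_matrix().round(3))
E
```

```text
above t2.38 p [549.5 -75.  200. ] q6 -1.004 F [-0.1  0.6  0.4] Tz -0.01 w 85.5 g 0.0
down t3.93 p [549.8 -74.6 117.5] q6 -1.004 F [ 0.2 -0.7 -0.6] Tz 0.00 w 60.2 g 0.0
grip t4.24 p [549.6 -74.4 117.3] q6 -1.004 F [0.3 0.2 1.1] Tz -0.06 w 39.1 g 31.2
[[-0.753 -0.658  0.001]
 [-0.658  0.753  0.   ]
 [-0.    -0.    -1.   ]]
```

View pics/g.png

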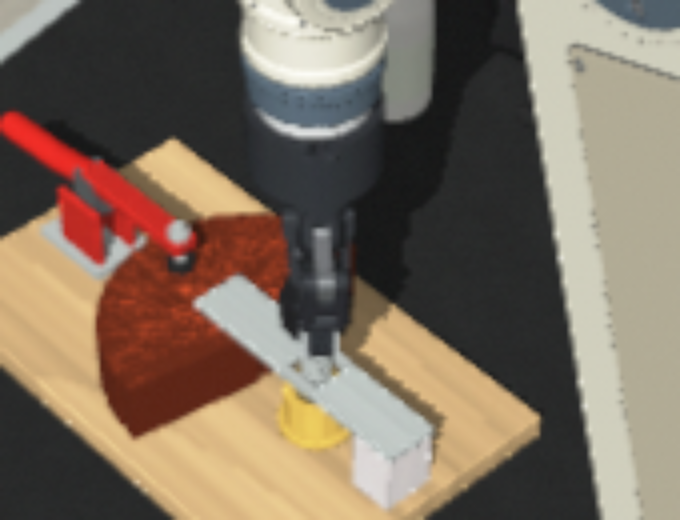

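The fingers hold the knob (width 39.1 mm, 31 N) with almost no side load. Now I press lightly until it stops.

Run:
```python
from h import *
z0=st()["ee_pos"][2]
for i in range(1):
    r=manip.move_l([.5495,-.0745,z0-.020],speed=.015,stop_force=7); s=st(f"press {r} dz {1000*(s['ee_pos'][2]-z0) if 0 else 0}")
manip.dwell(.3); s=st("rest"); print("drop from grip mm",1000*(z0-s["ee_pos"][2]))
```

```text
t4.29 p [549.6 -74.4 117.3] q6 -1.005 F [-1.1  0.4  2.3] Tz -0.02 w 39.2 g 31.2
press True dz 0 t5.13 p [549.6 -74.4 104.7] q6 -1.004 F [-1.   0.4  3.5] Tz -0.03 w 38.6 g 31.5
rest t5.43 p [549.6 -74.3 104.7] q6 -1.004 F [ 0.6 -0.   4.1] Tz -0.03 w 39.2 g 31.5
drop from grip mm 12.5759167544309
```

The knob moved down 12.6 mm, from about 131.5 to 118.9, which fits the thread's end. Next I turn counter-clockwise in small steps under light pressure.

```bash
cat >> h.py <<'E'
K=[.5495,-.0745]
def turn(q6,z):
    q=np.array(solve_ik([*K,z],quat(q6,2.86))); q[5]=q6; manip.movej(q)
E
python3 - <<'E'
from h import *
s=st(); q6=-1.004; zs=s["ee_pos"][2]; z=zs
while q6>-3.0:
    q6-=.1; turn(q6,z+.0001)
    f=np.mean([read_state()["force"][2] for _ in range(3)])
    if f>15: manip.move_l([*K,z+.0004],speed=.02); r=None
    elif f<9: r=manip.move_l([*K,z-.006],speed=.012,stop_force=max(3,9-f))
    s=st(f"f {f:.1f} {r}"); z=s["ee_pos"][2]
    if z<zs-.0032: print("DROPPED"); break
E
```

```text
t5.43 p [549.6 -74.3 104.7] q6 -1.004 F [ 0.6 -0.   4.1] Tz -0.03 w 39.2 g 31.5
f 2.5 True t5.90 p [549.7 -74.3 104.7] q6 -1.101 F [-0.5  0.9  4.1] Tz 0.05 w 39.3 g 31.6
f 3.7 True t6.36 p [549.6 -74.4 104.9] q6 -1.200 F [-0.7  0.6  5.3] Tz 0.02 w 39.1 g 31.7
f 4.0 True t6.82 p [549.6 -74.4 104.9] q6 -1.300 F [-0.6  0.7  4.9] Tz 0.03 w 39.1 g 31.6
f 4.5 True t7.28 p [549.6 -74.6 105. ] q6 -1.400 F [-0.3  0.3  4.5] Tz -0.06 w 39.2 g 31.7
f 4.3 True t7.73 p [549.6 -74.5 105.1] q6 -1.500 F [-0.3  0.4  4.4] Tz -0.04 w 39.0 g 31.7
f 4.2 True t8.19 p [549.7 -74.4 105.2] q6 -1.600 F [0.2 0.8 4.7] Tz -0.02 w 39.1 g 31.7
f 5.0 True t8.65 p [549.7 -74.4 105.3] q6 -1.700 F [-2.1  0.8  4.2] Tz 0.02 w 39.0 g 31.7
f 2.9 True t9.12 p [549.7 -74.5 105.3] q6 -1.800 F [0.  0.3 5.1] Tz -0.03 w 38.9 g 31.7
f 3.6 True t9.57 p [549.7 -74.5 105.4] q6 -1.900 F [0.2 0.5 4.6] Tz -0.01 w 39.2 g 31.6
f 3.6 True t10.03 p [549.6 -74.4 105.6] q6 -2.000 F [-1.1  0.2  5.3] Tz -0.08 w 38.9 g 31.8
f 4.3 True t10.49 p [549.7 -74.4 105.6] q6 -2.100 F [-0.1  1.4  4.7] Tz -0.09 w 39.2 g 31.7
f 1.6 True t11.25 p [549.7 -74.4  99.9] q6 -2.203 F [-0.7  0.4  4.3] Tz -0.02 w 39.0 g 31.8
DROPPED
```

It dropped at q6 ≈ -2.2, with the top at about 114. Now I turn clockwise along the helix and keep the axial force small.

Run:
```python
from h import *
manip.dwell(.2); s=st(); a=q6=s["joint_positions"][5]; z=z0=s["ee_pos"][2]
while q6<2.95:
    d=min(.25,2.96-q6); q6+=d; z-=.006*d/2/np.pi; turn(q6,z)
    f=np.mean([read_state()["force"][2] for _ in range(3)])
    if f>8: z+=.0002
    if f<-4: z-=.0002
    s=st(f"f {f:.1f} zcmd {z*1000:.2f} helix {1000*(z0-.006*(q6-a)/2/np.pi):.2f}")
    if abs(s["force"][2])>20 or abs(s["ft_torque"][2])>.5: print("STOP"); break
d=eyes.get_image("top"); cv2.imwrite("pics/t.png",cv2.resize(d["pixels"][190:265,280:380,::-1],None,fx=6,fy=6))
```

```text
t11.45 p [549.8 -74.4  99.9] q6 -2.203 F [-1.2  0.1  4.2] Tz -0.06 w 39.1 g 31.8
f 3.2 zcmd 99.69 helix 99.69 t11.80 p [549.6 -74.5  99.7] q6 -1.957 F [ 1.6 -0.1  3.2] Tz -0.05 w 39.6 g 31.8
f 4.2 zcmd 99.45 helix 99.45 t12.15 p [549.6 -74.5  99.5] q6 -1.710 F [1.3 0.6 4.2] Tz -0.04 w 39.2 g 31.9
f 5.6 zcmd 99.21 helix 99.21 t12.50 p [549.5 -74.4  99.3] q6 -1.458 F [0.6 1.5 5.6] Tz -0.07 w 39.3 g 31.9
f 4.5 zcmd 98.97 helix 98.97 t12.85 p [549.5 -74.5  99.1] q6 -1.208 F [0.3 0.9 4.5] Tz -0.02 w 39.3 g 31.9
f 5.0 zcmd 98.73 helix 98.73 t13.20 p [549.5 -74.5  98.7] q6 -0.960 F [0.6 1.7 5. ] Tz -0.01 w 39.2 g 31.9
f 4.8 zcmd 98.49 helix 98.49 t13.55 p [549.5 -74.4  98.5] q6 -0.711 F [0.9 1.6 4.8] Tz -0.04 w 39.0 g 31.9
f 5.2 zcmd 98.25 helix 98.25 t13.90 p [549.4 -74.4  98.3] q6 -0.460 F [0.4 2.2 5.2] Tz -0.05 w 39.2 g 32.0
f 5.3 zcmd 98.01 helix 98.01 t14.25 p [549.4 -74.4  98.1] q6 -0.209 F [-0.6  2.1  5.3] Tz -0.07 w 39.2 g 32.0
f 4.5 zcmd 97.78 helix 97.78 t14.60 p [549.5 -74.3  97.9] q6 0.041 F [-0.5  1.3  4.5] Tz -0.07 w 39.0 g 31.9
f 4.4 zcmd 97.54 helix 97.54 t14.95 p [549.4 -74
[... 522 characters left out ...]
49.6 -74.3  96.3] q6 1.540 F [1.7 4.6 3.6] Tz -0.08 w 38.8 g 31.9
f 3.7 zcmd 96.10 helix 96.10 t17.05 p [549.6 -74.5  96.1] q6 1.789 F [2.  3.2 3.7] Tz -0.03 w 38.8 g 31.9
f 3.1 zcmd 95.87 helix 95.87 t17.40 p [549.6 -74.5  95.9] q6 2.039 F [1.8 4.4 3.1] Tz -0.01 w 39.2 g 31.9
f 4.9 zcmd 95.63 helix 95.63 t17.75 p [549.7 -74.5  95.7] q6 2.290 F [2.  4.1 4.9] Tz -0.02 w 38.9 g 31.9
f 4.0 zcmd 95.39 helix 95.39 t18.10 p [549.6 -74.5  95.4] q6 2.538 F [2.2 5.  4. ] Tz 0.04 w 39.0 g 31.9
f 3.6 zcmd 95.15 helix 95.15 t18.45 p [549.7 -74.5  95.2] q6 2.786 F [2.7 3.8 3.6] Tz -0.05 w 39.2 g 31.8
f 4.7 zcmd 94.99 helix 94.99 t18.73 p [549.7 -74.5  95.1] q6 2.950 F [2.  4.3 4.7] Tz -0.10 w 38.9 g 31.9
```

The helix ran cleanly for 5.15 rad. I regrip half a turn back and finish the turn.

Run:
```python
from h import *
s=st(); z=s["ee_pos"][2]; q6=s["joint_positions"][5]
jaws.command_gripper(.06,30); turn(q6-np.pi,z)
d=eyes.get_image("side"); cv2.imwrite("pics/r.png",cv2.resize(d["pixels"][180:250,280:370,::-1],None,fx=6,fy=6))
jaws.command_gripper(.03,30); s=st("regrip"); q6=s["joint_positions"][5]
e=q6+1.13; n=5
for i in range(n):
    q6+=1.13/n; z-=.006*1.13/n/2/np.pi; turn(q6,z); s=st()
    if abs(s["force"][2])>20 or abs(s["ft_torque"][2])>.6: print("STOP"); break
manip.dwell(.4); st("end")
d=eyes.get_image("side"); cv2.imwrite("pics/e.png",cv2.resize(d["pixels"][150:250,260:390,::-1],None,fx=5,fy=5))
```

```text
t18.78 p [549.6 -74.5  95.1] q6 2.951 F [2.4 4.  3.7] Tz 0.00 w 39.0 g 31.9
regrip t22.13 p [549.5 -74.4  95.2] q6 -0.191 F [0.2 2.4 2.1] Tz -0.03 w 39.3 g 30.0
 t22.47 p [549.5 -74.3  95. ] q6 0.031 F [-0.8  2.8  3.6] Tz -0.06 w 38.7 g 30.2
 t22.80 p [549.6 -74.4  94.8] q6 0.255 F [0.7 3.1 4.1] Tz -0.08 w 38.9 g 30.3
 t23.13 p [549.6 -74.4  94.5] q6 0.480 F [-0.8  3.7  5.1] Tz -0.04 w 38.9 g 30.4
 t23.47 p [549.6 -74.4  94.3] q6 0.707 F [-0.4  3.   4.9] Tz -0.07 w 38.9 g 30.4
 t23.80 p [549.6 -74.4  94. ] q6 0.932 F [0.5 3.9 3.5] Tz -0.03 w 39.2 g 30.3
end t24.20 p [549.5 -74.4  94. ] q6 0.938 F [0.3 5.7 3.6] Tz 0.06 w 39.4 g 30.3
```

View pics/r.png

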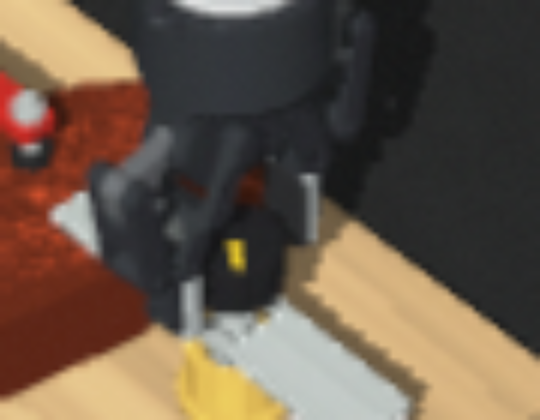

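View pics/e.png

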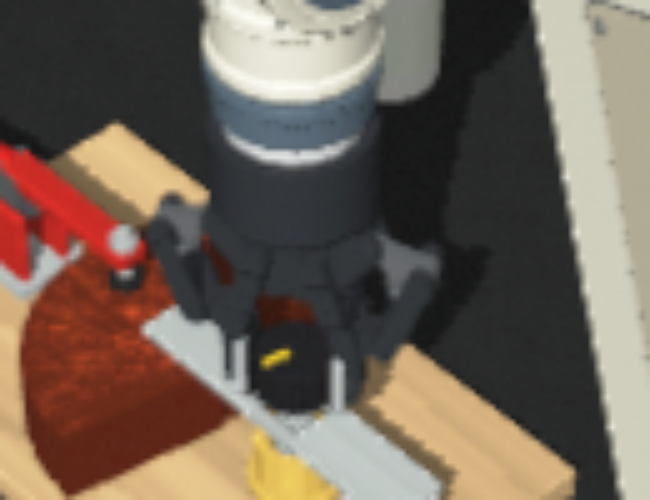

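The knob was free between the open fingers at the regrip. It is now low on the strap and held again, with the stripe at about (315,221) in the side view. I check the height by projection, then hand in.

Run:
```python
from h import *
d=eyes.get_image("side"); K_,M,t=cam(d)
for z in(.1055,.108,.1105):
    print(z,cv2.projectPoints(np.array([[.5495,-.0745,z]]),d["rvec"],d["tvec"],K_,None)[0].ravel())
s=st()
if abs(s["ee_pos"][2]-.094)<.0005 and s["grasp_force"]>20: print(sign_off())
```

```text
0.1055 [318.65507676 220.06042387]
0.108 [318.64994412 219.3107011 ]
0.1105 [318.64479772 218.55896948]
 t24.30 p [549.6 -74.4  94. ] q6 0.939 F [0.8 5.  3.6] Tz 0.03 w 39.0 g 30.3
the job is handed in; nothing more can be done
None
```

I pressed the bolt onto the thread, backed it off until it dropped, turned it one full turn clockwise to about 108 mm, and handed the job in with the knob still gripped at 30 N; no verdict was returned.

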